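# Lock a model in its transit cradle and press the snap cap home

### The arm

A 6-joint arm with a two-finger parallel gripper is mounted at the origin on the work surface. World frame = base frame: x ahead of the robot, y to its left, z up, the work surface at z = 0. Lengths are in m, angles in rad, forces in N, time in s.
With the tool pointing down it reaches from about 0.375 to 0.925 m from the base axis. Payload 5.7 kg.
Tool frame: the origin (TCP) lies between the finger pads; the fingertips stand 8 mm ahead of it and the grasp point (between the pads) lies 11 mm behind it; z points along the fingers, y is the line along which they close (so a half turn about z gives the same grasp; the last joint's range is limited). The gripper opens to 85 mm and grips with 20 to 120 N. Pads are 22 mm wide; open, the fingers measure 114 mm over their backs; the gripper's body (76 mm by 85 mm) begins 54 mm behind the grasp point. The pads swing forward as they close: fully open they stand 13 mm farther back than shut.
Start: joints at [-1.223, 0.359, 1.51, -0, 1.272, -0.115], TCP at [0.268, -0.537, 0.239] pointing down, gripper open.
Joint ranges: [-2.97, 2.97], [-1.01, 2.36], [0.21, 2.38], [-0.96, 4.11], [0.2, 2.71], [-2.98, 2.98]. Speed limits (rad/s): [2.39, 2.39, 3.14, 3.14, 3.14, 3.14].

### API

Orientations are given as a unit quaternion [w, x, y, z].
In Python, from cell import arm gives the robot as it stands.
- The arm moves only by the shell command python3 -m handwheel 'ROWS' [FORCE]. ROWS is JSON, a list of rows, each a list of 3 entries, a list of its own where there are three numbers: the shift along the world's x, y, z each as a share of 0.02 m, from -1 to 1, then the turn, a rotation vector about the world's x, y, z each as a share of 0.12 rad, from -1 to 1, then the opening, from 0 (shut) to 1 (fully open). In form: [[[x, y, z], [wx, wy, wz], claw], ...]. A call has 1 to 8 rows; each row shifts and turns the commanded pose from where the row before left it; what a row does not reach is not made up. A row lasts 1/12 s, in which the tool goes at most 41.7 mm and 7.16 degrees, less where a joint would pass 70% of its speed; a pose out of reach is approached as far as the arm can. A call with a number of a shift or a turn outside -1 to 1 is refused whole. A call with a gripper value outside its range is refused whole. The fingers move at their own pace and stop on an object; FORCE is the grip in N (left out, the last holds). Time passes only in rows, so rows that do not move let the fingers close. It gives the time, the measured TCP pose, the force, the opening and the grip force at its end, in the units of the state.
- arm.read_state(): the state, without advancing time (a new reading comes with each control period).
- arm.capture(name): name is "side" or "top" or "wrist"; returns a dict with "image" (480x640x3 uint8, red, green, blue), "mtx" (3x3 intrinsics, pixels), "xyz" and "attitude" of the camera in the world. Camera axes: x right, y down, z forward; pixel columns grow to the right and rows downward; lengths in m; the calibration is good to about 2 mm. A picture is of the moment at which its call begins. There is no depth.
- arm.finish_job(): hands the job in; it is judged then, once.
The state is a dict: "clock": time; "qpos": joint angles; "joint_velocities": joint speeds; "effort": joint torques, N m; "ee_pos": TCP position; "eef_rot": TCP orientation; "ft_force": force on the tool from outside, world axes, zero at the start; "moment": the same for the moment, N m; "grip_width": finger opening in m; "grasp_force": force on a finger pad.
Only numpy, scipy, OpenCV 4.12 (cv2) and the standard library are available. Lean on these libraries where they do the work, as an engineer would, in place of code of your own. Each camera call takes 0.05 s, during which the arm holds its last target. There are 200 camera calls.

### The job

Swing the keeper bar of the model's transit cradle shut until it drops into its catch, then take the stepped snap cap from the shallow tray and press it onto the stud in the bar's forked end until it clicks and sits fully down, flat on the fork. Do not let up after the click: the job finishes while your gripper is still on the cap, pressing it down firmly onto the fork (about the weight of a 1 kg bag), with the bar shut. Leave the other things in the tray and on the table where they are.

Things in the scene. Friction and masses are not known exactly. Their poses are not given: they have to be found in the camera images.
- cradle: Fixed transit cradle: plywood board 15 mm thick, x -265 to +135 mm, y -140 to +165 mm; origin on the table, under the plinth's middle. Three model houses (to 117 mm above the table, fronts at x = +44 mm) stand on a dark plinth (front at x = -47 mm, 27 mm above the table). Keeper bar hinged at (-60, +100) mm; stud at (-60, -100) mm; small catch housing at (-65, -148) mm, 33 mm high.
- keeper: Flat steel keeper bar lying on the board, 10 mm thick, top face 25 mm above the table, turning level on a hinge pin at its origin (its underside, 15 mm above the table); it cannot come off. It reaches along its own -y. Its yaw in the cradle's frame is 0 when shut (against the plinth), negative when open: the free end swings to the cradle's -x. It slides easily and stays where it is left.
- keeper_handle (a point): On the axis of the upright round handle peg on the bar: 16 mm diameter, 60 mm tall, this point 20 mm below its top (65 mm above the table), 120 mm from the hinge, 80 mm from the stud when shut. Axes turn with the bar: y along it to the hinge, +x the closing direction. Closing over the catch takes up to about 10 N here in the last 0.08 rad; the bar clicks and then stops hard on the plinth.
- fork (a point): Middle of the slot in the bar's forked end, on its top face (25 mm above the table), 200 mm from the hinge. The fork is 49 mm (x) by 60 mm (y), its slot 22 mm wide and open to +x, the closing direction; when shut the slot is round the stud. The cap's rim sits on this top face.
- stud_seat (a point): Point on the upright stud's axis at the height of the fork's top face (25 mm above the table), where the centre of the cap's underside must end. z is up, x and y are the cradle's. The stud is 14 mm in diameter, tapers to 7 mm over its last 6 mm and ends 18 mm above this point. Three sprung steel balls stand out of it to 25 mm across, 10 mm above this point.
- cap: Snap cap of black plastic, stepped like a top hat, open below, standing upright in the tray: skirt 36 mm diameter and 26 mm tall, then a solid round knob 24 mm diameter and 20 mm tall (46 mm in all). Origin at the centre of its underside, z up. Mouth 20 mm diameter (lip 3 mm thick), 27 mm wide inside, 23 mm deep. About 40 g.
- cap_ledge (a point): Centre of the ledge round the knob's foot, on the cap's axis 26 mm above its underside; the ledge is 6 mm wide. Pressing on: the lip meets the stud's balls when the underside is 15 mm above its seat; the push rises to about 8 to 12 N, drops about 10 mm above the seat as the lip passes the balls, which then draw the cap down; last, the rim meets the rigid fork.
- tray: Fixed shallow white tray 260 (x) x 100 (y) x 18 mm, walls and floor 4 mm; origin at the centre of its underside. The cap, the spacer and the foot stand in a row along its x axis, about 80 mm apart, in any order.
- spacer: Bystander in the tray: plain black ring 36 mm diameter, 22 mm tall. Origin at the centre of its underside.
- foot: Bystander in the tray: plain black tapered foot 36 mm diameter, 30 mm tall, no knob. Origin at the centre of its underside.
- glue: Bystander: white glue bottle 44 mm diameter, 150 mm tall. Origin at the centre of its underside.
- flask: Bystander: glass bottle 60 mm diameter, 120 mm tall. Origin at the centre of its underside.
- beaker: Bystander: white plastic beaker 72 mm diameter, 85 mm tall. Origin at the centre of its underside.
- brush: Bystander: brush with a blue handle lying on the table.
- driver: Bystander: screwdriver with a wooden handle lying on the table.
Mind the look-alikes: they are no part of the job. Several things have the shape of the keeper; the one meant has the colours described above.

How it is judged:
By the outcome, as a careful person would: the job done as asked, in the order asked, and still so for the second after the job is handed in, while the arm keeps its last pose, push and grip.
It also fails if it takes over 50 s, if anything falls off the work surface, if the arm or the gripper's body presses on something with over 40 N, if the wrist force passes 120 N, or if a joint passes its speed limit or range.

## Working session

There is one attempt and no reset: what is moved stays moved. The work goes in short steps, Python scripts to look and compute and a shell command to move; the robot and the scene stay as the last step left them, time stands still between calls to the robot, and variables do not carry over. Pictures are saved under pics/ and viewed, at most 10 in all, crops included, and the job is handed in when it is done.

```bash
mkdir -p pics; ls; cat > h.py <<'E'
import numpy as np,cv2,json
from cell import arm
from scipy.spatial.transform import Rotation as R
def cap(n,f=None):
    c=arm.capture(n)
    if f: cv2.imwrite('pics/'+f,c['image'][:,:,::-1])
    return c
def rot(c):
    a=np.array(c['attitude'],float)
    return a if a.shape==(3,3) else R.from_quat(a,scalar_first=True).as_matrix()
def ray(c,u,v,z):
    d=rot(c)@np.linalg.inv(np.array(c['mtx']))@np.array([u,v,1.]); o=np.array(c['xyz'])
    return o+d*(z-o[2])/d[2]
def proj(c,p):
    q=np.array(c['mtx'])@(rot(c).T@(np.array(p)-c['xyz'])); return q[:2]/q[2]
E
python3 - <<'E'
from h import *
import pickle
s=arm.read_state();print(s)
for n in('side','top'):
    c=cap(n,n+'1.png');pickle.dump(c,open(n+'1.pkl','wb'));print(n,c['xyz'],c['attitude'],c['mtx'])
E
```

```text
pics
{'clock': 0.0, 'qpos': array([-1.22310991e+00,  3.59480173e-01,  1.51144468e+00, -1.75743993e-05,
        1.27247466e+00, -1.15117572e-01]), 'joint_velocities': array([-0.0003495 ,  0.00052464, -0.00072097, -0.00067008, -0.00036216,
       -0.00063364]), 'effort': array([ 2.39321153e-04, -5.27625453e+01, -2.78622133e+01, -1.03973075e-04,
        1.31336408e-02,  8.32115859e-06]), 'ee_pos': array([ 0.26762632, -0.53626648,  0.23846368]), 'eef_rot': array([-8.96354776e-04,  9.73344823e-01,  2.29344803e-01, -1.13158299e-04]), 'ft_force': array([-0.39275435,  0.8363453 ,  0.20958995]), 'moment': array([ 0.01219653, -0.04420308,  0.01427718]), 'grasp_force': 0.0, 'grip_width': 0.08573910846669479}
side [ 0.00231148 -1.0599625   1.05933629] [-0.39861745  0.89742793 -0.16871966  0.08521102] [[529.6105248    0.         315.31213817]
 [  0.         529.6105248  246.71905414]
 [  0.           0.           1.        ]]
top [ 0.35267102 -0.05501259  1.30883806] [ 0.03485449 -0.70467314  0.70854032 -0.01384021] [[465.91908759   0.         321.19110864]
 [  0.         465.91908759 240.11274653]
 [  0.           0.           1.        ]]
```

View pics/top1.png

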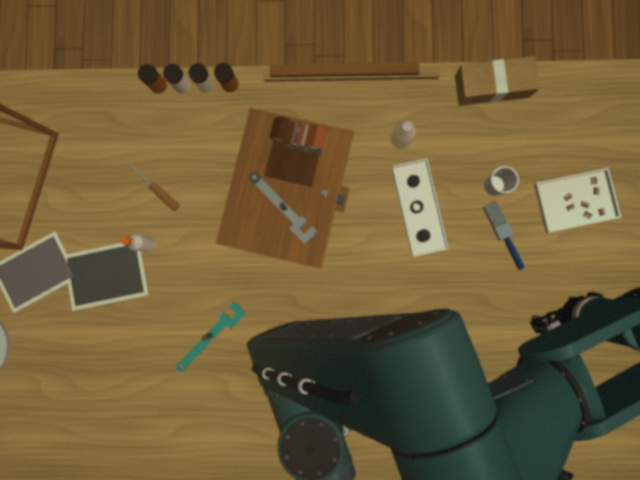

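View pics/side1.png

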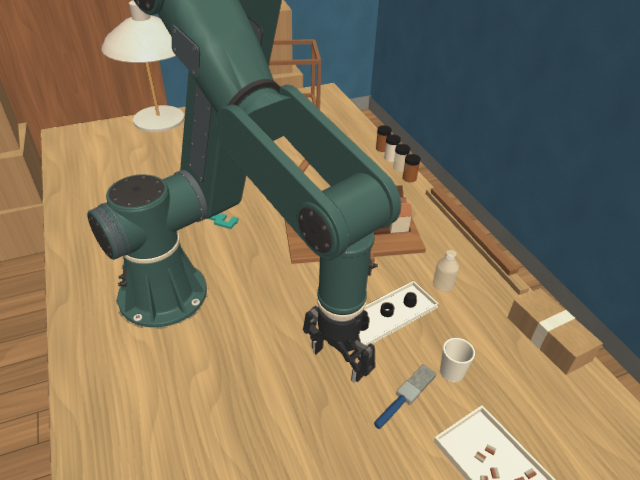

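The top view shows the teal bar at (210,335), which is a look-alike off the board. The steel bar on the cradle has its hinge at (255,178) and fork at (303,232), and the stud is at about (323,192). The tray holds three candidates for the cap: (413,181), a ring at (417,207), which is the spacer, and (423,236). I'll check these in a crop.

```bash
python3 - <<'E'
import cv2,numpy as np
a=cv2.imread('pics/top1.png');s=cv2.imread('pics/side1.png')
A=cv2.resize(a[100:270,215:355],None,fx=3.5,fy=3.5,interpolation=2)
B=cv2.resize(a[150:265,385:455],None,fx=3.5,fy=3.5,interpolation=2)
C=cv2.resize(s[270:350,350:445],None,fx=2.4,fy=2.4,interpolation=2)
o=np.zeros((600,800,3),np.uint8)
o[:A.shape[0],:A.shape[1]]=A;o[:B.shape[0],500:500+B.shape[1]]=B;o[405:405+C.shape[0]-0,500:500+C.shape[1]]=C[:195]
cv2.imwrite('pics/crop1.png',o)
E
```

```text
(no output)
```

View pics/crop1.png

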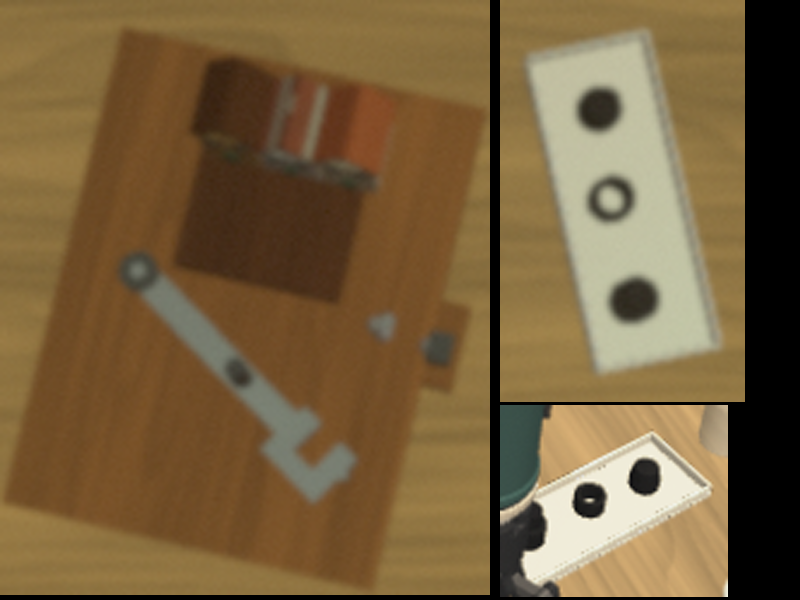

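The crop shows the far item (413,181) as a tapered block with no knob (the foot) and the middle one as a ring (the spacer). The near one at (423,236) is therefore the cap, and I'll check it later from the wrist. Next I'll fit the cradle pose.

```bash
cat > fit.py <<'E'
from h import *
import pickle
from scipy.optimize import least_squares
c=pickle.load(open('top1.pkl','rb'))
f=lambda x,y:(215+x/3.5,100+y/3.5)
# cradle pts -> crop px
P=[((-.265,.165,.015),(6,498)),((-.265,-.14,.015),(373,588)),((.135,.165,.015),(124,28)),((.135,-.14,.015),(486,107)),((-.060,.100,.029),(138,271)),((-.06,-.1,.037),(382,326)),((-.047,-.085,.027),(338,302))]
P=P[:6]
def T(p,q): 
    a=q[2];return np.array([q[0]+np.cos(a)*p[0]-np.sin(a)*p[1],q[1]+np.sin(a)*p[0]+np.cos(a)*p[1],p[2]])
r=least_squares(lambda q:np.concatenate([proj(c,T(p,q))-f(*u) for p,u in P]),[.5,.1,0],x_scale=[.1,.1,1],loss='soft_l1')
q=r.x;print(q,np.round(r.fun.reshape(-1,2),1))
if __name__=='__main__':
    np.save('cradle.npy',q)
    st=T((-.06,-.1,.025),q);hg=T((-.06,.1,.025),q);print('stud',st,'hinge',hg)
    # bar yaw from peg top(238,370) z=.085 approx & fork (305,455) z.025
    for u,z in(((237,372),.085),((313,455),.025)):
        w=ray(c,*f(*u),z);d=w-hg;print('pt',w,'dist',np.hypot(*d[:2]),'yaw',np.arctan2(d[1],d[0])+np.pi/2-q[2])
    g=lambda x,y:(385+(x-500)/3.5,150+y/3.5)
    for u,z in(((599,108),.03),((611,198),.026),((634,300),.05)): print('tray',ray(c,*g(*u),z))
    t=[ray(c,*g(*u),.018) for u in((527,55),(645,30),(720,348),(600,374))];print('traycorn',np.round(t,3))
    for n,u,z in (('glue',(403,133),.1),('beaker',(503,180),.085),('flask',(140,242),.06)):print(n,ray(c,*u,z))
E
python3 fit.py
```

```text
[ 0.6533739   0.05622656 -0.23722393] [[-0.9  1.2]
 [ 0.1  0.6]
 [-0.4 -0.7]
 [ 0.4 -0. ]
 [ 0.4 -0.3]
 [ 0.3 -0.5]]
stud [ 0.57155373 -0.02687254  0.025     ] hinge [0.61855477 0.16752628 0.025     ]
pt [0.52788073 0.08296437 0.085     ] dist 0.12398588702850724 yaw -0.58303954197727
pt [0.46975818 0.02931352 0.025     ] dist 0.20308420021393214 yaw -0.5850337672826686
tray [ 0.60332673 -0.27221937  0.03      ]
tray [ 0.5323109  -0.28101391  0.026     ]
tray [ 0.44973221 -0.29292492  0.05      ]
traycorn [[ 0.649 -0.218  0.018]
 [ 0.668 -0.312  0.018]
 [ 0.414 -0.365  0.018]
 [ 0.394 -0.271  0.018]]
glue [ 0.71712901 -0.23571741  0.1       ]
beaker [ 0.59239587 -0.49727347  0.085     ]
flask [0.43701739 0.47481167 0.06      ]
```

Now I'll move above the presumed cap, turning the tool on the way, and check it from the wrist.

```bash
python3 -m handwheel '[[[0.7,0.9,0],[0,0,0.8],1],[[0.7,0.9,0],[0,0,0.8],1],[[0.7,0.9,0],[0,0,0.8],1],[[0.7,0.9,0],[0,0,0.8],1],[[0.7,0.9,0],[0,0,0.8],1],[[0.7,0.9,0],[0,0,0.8],1],[[0.7,0.9,0],[0,0,0],1],[[0.7,0.9,0],[0,0,0],1]]' >/dev/null; python3 -m handwheel '[[[0.7,0.9,0],[0,0,0],1],[[0.7,0.9,0],[0,0,0],1],[[0.7,0.9,0],[0,0,0],1],[[0.7,0.9,0],[0,0,0],1],[[0.6,0.6,0],[0,0,0],1],[[0,0,0],[0,0,0],1]]'
python3 - <<'E'
from h import *
import pickle
c=cap('wrist','wrist1.png');pickle.dump(c,open('wrist1.pkl','wb'));print(c['xyz'],c['attitude'],c['mtx'],proj(c,(.45,-.293,.05)))
E
```

```text
clock: 1.27
ee_pos: [0.4493, -0.3063, 0.2389]
eef_rot: [-0.001, 0.868, 0.497, 0.001]
ft_force: [-1.2, 0.3, 0.4]
grip_width: 0.0857
grasp_force: 0.0
[ 0.48451615 -0.24474629  0.37354967] [ 0.13322318  0.95595554 -0.25901766 -0.03620007] [[353.91939836   0.         323.22940444]
 [  0.         353.91939836 240.23043688]
 [  0.           0.           1.        ]] [317.42505738 206.010964  ]
```

View pics/wrist1.png

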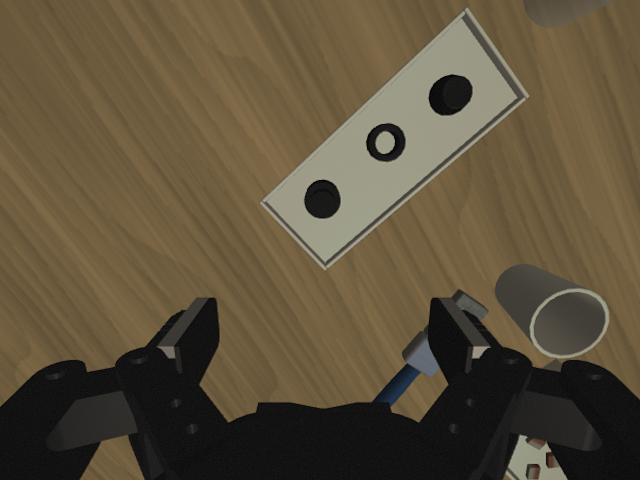

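The wrist view shows the three tray parts at (322,198), (386,142) (the ring) and (450,95). I need an enhanced crop to tell the cap from the foot.

```bash
python3 - <<'E'
import cv2,numpy as np
a=cv2.imread('pics/wrist1.png')
t=cv2.imread('pics/top1.png');s=cv2.imread('pics/side1.png')
def e(im,k): return (255*np.clip(cv2.resize(im,(390,290),interpolation=2)/k,0,1)**.6).astype('uint8')
o=np.vstack([np.hstack([e(a[170:226,284:359],90.),e(a[67:123,414:489],90.)]),np.hstack([e(s[282:312,390:430],90.),e(t[222:252,403:443],90.)])])
cv2.imwrite('pics/crop2.png',o)
E
```

```text
(no output)
```

View pics/crop2.png

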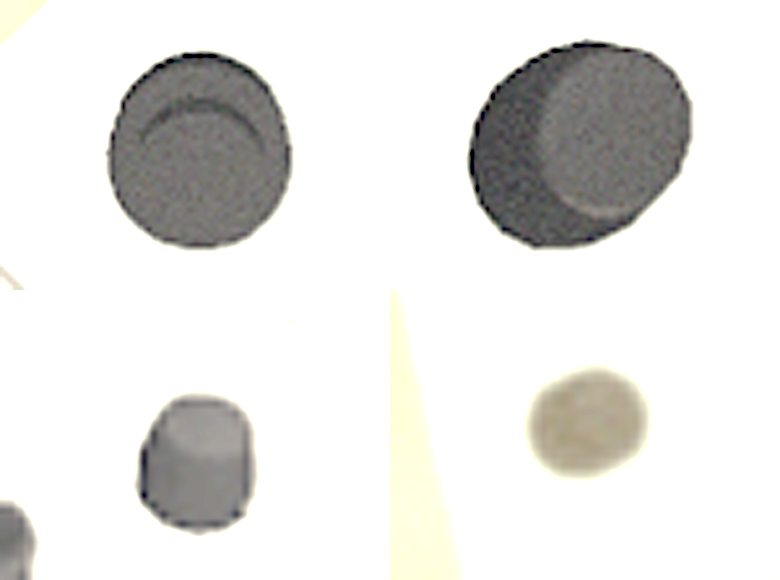

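The near part at (322,199) is stepped, so it is the cap. The far one is the plain tapered foot. Now I'll move over the handle peg.

```bash
python3 - <<'E'
from h import *
import pickle
c=pickle.load(open('wrist1.pkl','rb'));print(ray(c,322.3,199,.025),ray(c,322.5,202,.05))
c=pickle.load(open('top1.pkl','rb'));print(ray(c,403+40*197/390,222+30*(422-290)/290,.035))
E
python3 -m handwheel '[[[0.2,1,0],[0,0,0],0.6],[[0.2,1,0],[0,0,0],0.6],[[0.2,1,0],[0,0,0],0.6],[[0.2,1,0],[0,0,0],0.6],[[0.2,1,0],[0,0,0],0.6],[[0.2,1,0],[0,0,0],0.6],[[0.2,1,0],[0,0,0],0.6],[[0.2,1,0],[0,0,0],0.6]]' >/dev/null
python3 -m handwheel '[[[0.2,1,0],[0,0,0],0.6],[[0.2,1,0],[0,0,0],0.6],[[0.2,1,0],[0,0,0],0.6],[[0.2,1,0],[0,0,0],0.6],[[0.2,1,0],[0,0,0],0.6],[[0.2,1,0],[0,0,0],0.6],[[0.2,1,0],[0,0,0],0.6],[[0.2,1,0],[0,0,0],0.6]]' >/dev/null
python3 -m handwheel '[[[0.2,1,0],[0,0,0],0.6],[[0.2,1,0],[0,0,0],0.6],[[0.2,1,-0.5],[0,0,0],0.6],[[0.2,0.6,-1],[0,0,0],0.6],[[0,0,-1],[0,0,0],0.6],[[0,0,0],[0,0,0],0.6]]'
python3 - <<'E'
from h import *
import pickle
c=cap('wrist','wrist2.png');pickle.dump(c,open('wrist2.pkl','wb'));print(proj(c,(.531,.086,.085)))
E
```

```text
[ 0.45507992 -0.2931149   0.025     ] [ 0.45594333 -0.29214063  0.05      ]
[ 0.45105184 -0.29554465  0.035     ]
clock: 3.15
ee_pos: [0.5253, 0.0828, 0.1858]
eef_rot: [-0.001, 0.868, 0.497, -0.003]
ft_force: [0.4, -0.7, 0.9]
grip_width: 0.0511
grasp_force: 0.0
[329.81357174 237.15586844]
```

View pics/wrist2.png

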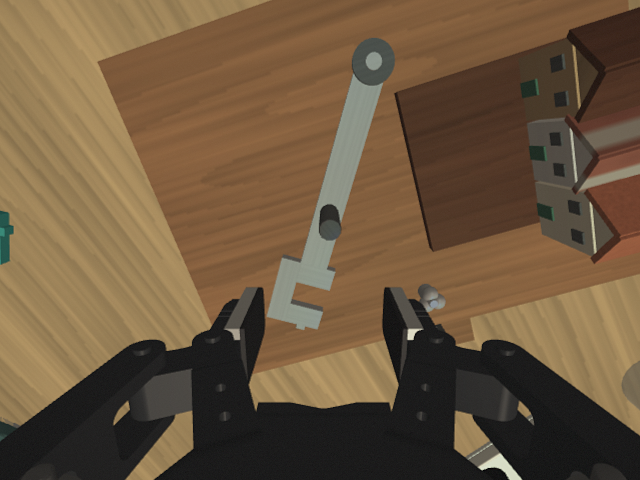

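The wrist view shows the peg top at (330,229), the hinge at (373,61), and the stud top at about (430,291). Next step is to refine these positions.

```bash
python3 - <<'E'
from h import *
import pickle
c=pickle.load(open('wrist2.pkl','rb'))
print('peg',ray(c,330,229,.085),'base',ray(c,327,252,.025));h=ray(c,373,61,.029);print('hinge',h);print('stud',ray(c,430,290,.043),ray(c,432,300,.035))
q=np.load('cradle.npy');print('proj stud',proj(c,(.5716,-.0269,.043)),proj(c,(.5716,-.0269,.035)))
E
```

```text
peg [0.53402303 0.09095561 0.085     ] base [0.51429577 0.06059451 0.025     ]
hinge [0.62003771 0.17383092 0.029     ]
stud [ 0.57552409 -0.00767819  0.043     ] [ 0.57329967 -0.02160841  0.035     ]
proj stud [435.55945514 309.83139492] [432.84879576 305.60266158]
```

```bash

python3 -m handwheel '[[[0.3,0.25,-0.9],[0,0,0],0.6],[[0,0,-1],[0,0,0],0.6],[[0,0,-1],[0,0,0],0.6],[[0,0,-1],[0,0,0],0.6],[[0,0,-1],[0,0,0],0.6],[[0,0,-1],[0,0,0],0.6],[[0,0,-0.8],[0,0,0],0.6],[[0,0,0],[0,0,0],0.6]]'
python3 - <<'E'
from h import *
import pickle
c=cap('wrist','wrist3.png');pickle.dump(c,open('wrist3.pkl','wb'))
E
```

```text
clock: 3.87
ee_pos: [0.5326, 0.0869, 0.0537]
eef_rot: [-0.001, 0.868, 0.496, -0.002]
ft_force: [-0.9, -0.4, 0.2]
grip_width: 0.0508
grasp_force: 0.0
```

View pics/wrist3.png

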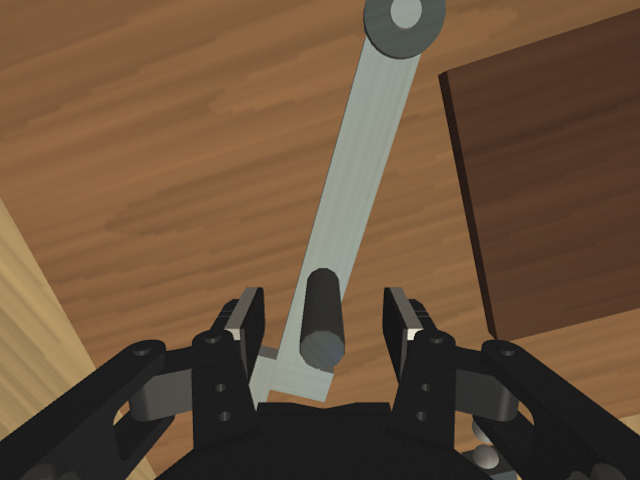

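The peg top at (322,350) sits between the pads. I'll close the pads loosely around it and push along the arc, with force checks near the catch.

```bash

python3 -m handwheel '[[[0,0,0],[0,0,0],0.27],[[0,0,0],[0,0,0],0.27],[[0,0,0],[0,0,0],0.27],[[0.43,-0.38,0],[0,0,0.5],0.27],[[0.43,-0.38,0],[0,0,0.5],0.27],[[0.52,-0.30,0],[0,0,0.5],0.27],[[0.52,-0.30,0],[0,0,0.5],0.27],[[0,0,0],[0,0,0],0.27]]' 20
python3 -m handwheel '[[[0.3,-0.1,0],[0,0,0.2],0.27],[[0.2,-0.05,0],[0,0,0],0.27],[[0.15,-0.05,0],[0,0,0],0.27],[[0,0,0],[0,0,0],0.27]]'
python3 -m handwheel '[[[0.15,-0.05,0],[0,0,0],0.27],[[0.1,-0.03,0],[0,0,0],0.27],[[0,0,0],[0,0,0],0.27]]'
```

```text
clock: 4.58
ee_pos: [0.575, 0.0599, 0.0566]
eef_rot: [0.001, 0.802, 0.597, 0.002]
ft_force: [-0.5, 0.4, 0.9]
grip_width: 0.0228
grasp_force: 0.0
clock: 4.92
ee_pos: [0.5854, 0.057, 0.0557]
eef_rot: [0.0, 0.796, 0.606, 0.0]
ft_force: [-0.5, -0.3, 0.4]
grip_width: 0.0229
grasp_force: 0.0
clock: 5.17
ee_pos: [0.5879, 0.0559, 0.0551]
eef_rot: [-0.002, 0.795, 0.606, -0.001]
ft_force: [-4.7, 1.9, 4.1]
grip_width: 0.0229
grasp_force: 2.6
```

```bash

python3 -m handwheel '[[[0.15,-0.04,0],[0,0,0],0.27],[[0,0,0],[0,0,0],0.27]]'
python3 -m handwheel '[[[0.15,-0.04,0],[0,0,0],0.27],[[0,0,0],[0,0,0],0.27]]'
python3 -m handwheel '[[[0.1,-0.03,0],[0,0,0],0.27],[[0,0,0],[0,0,0],0.27]]'
```

```text
clock: 5.33
ee_pos: [0.591, 0.055, 0.055]
eef_rot: [-0.001, 0.795, 0.606, -0.001]
ft_force: [-3.0, 0.3, 0.6]
grip_width: 0.0232
grasp_force: 1.1
clock: 5.5
ee_pos: [0.5957, 0.0537, 0.0552]
eef_rot: [-0.0, 0.795, 0.606, -0.0]
ft_force: [-2.9, 0.5, 0.7]
grip_width: 0.023
grasp_force: 1.4
clock: 5.67
ee_pos: [0.596, 0.0536, 0.0551]
eef_rot: [-0.002, 0.795, 0.606, -0.001]
ft_force: [-6.8, 2.1, 6.7]
grip_width: 0.0233
grasp_force: 3.7
```

```bash

python3 -m handwheel '[[[0.1,-0.03,0],[0,0,0],0.27],[[0,0,0],[0,0,0],0.27]]' | grep -E 'ee_pos|ft_f'
python3 -m handwheel '[[[0.1,-0.03,0],[0,0,0],0.27],[[0,0,0],[0,0,0],0.27]]' | grep -E 'ee_pos|ft_f'
python3 - <<'E'
from h import *
import pickle
c=cap('top','top2.png');pickle.dump(c,open('top2.pkl','wb'))
w=cap('wrist');pickle.dump(w,open('wrist4.pkl','wb'))
a=cv2.resize(c['image'][140:240,240:360],(480,400),interpolation=2);b=cv2.resize(w['image'],(320,240))
o=np.zeros((400,800,3),np.uint8);o[:,:480]=a;o[:240,480:]=b
cv2.imwrite('pics/v4.png',o[:,:,::-1])
E
```

```text
ee_pos: [0.5964, 0.0534, 0.055]
ft_force: [-10.5, 3.6, 9.4]
ee_pos: [0.5966, 0.0533, 0.0548]
ft_force: [-14.7, 5.5, 12.8]
```

View pics/v4.png

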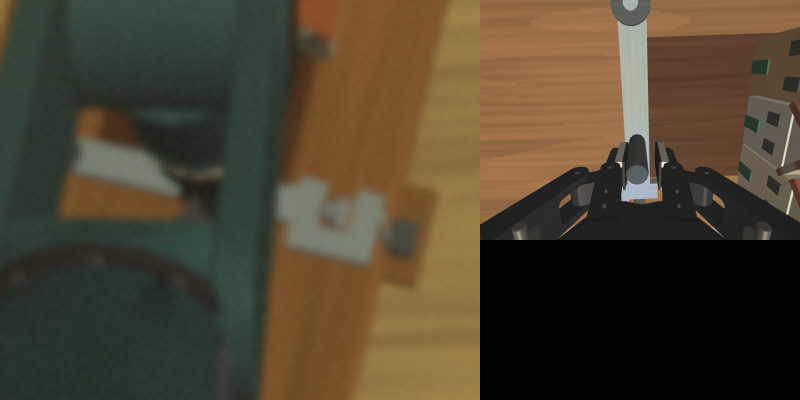

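The stud at (335,212) is in the slot and the bar has stopped hard against the plinth: 15 N with no further travel, after a jump through the catch. Next I'll back off, rise and go over the cap.

```bash

python3 -m handwheel '[[[-0.45,0.12,0],[0,0,0],0.5],[[0,0,0],[0,0,0],0.5],[[0,0,0.6],[0,0,0],0.5],[[0,0,1],[0,0,0],0.5],[[0,0,1],[0,0,0],0.5],[[0,0,1],[0,0,0],0.5],[[0,0,1],[0,0,0],0.5],[[0,-0.5,1],[0,0,0],0.5]]'
python3 -m handwheel '[[[0,-1,0.5],[0,0,0],0.5],[[0,-1,0],[0,0,0],0.5],[[-0.5,-1,0],[0,0,0],0.5],[[-0.5,-1,0],[0,0,0],0.5],[[-0.5,-1,0],[0,0,0],0.5],[[-0.5,-1,0],[0,0,0],0.5],[[-0.5,-1,0],[0,0,0],0.5],[[-0.5,-1,0],[0,0,0],0.5]]' >/dev/null
python3 -m handwheel '[[[-0.5,-1,0],[0,0,0],0.5],[[-0.5,-1,0],[0,0,0],0.5],[[-0.5,-1,0],[0,0,0],0.5],[[-0.5,-1,0],[0,0,0],0.5],[[-0.5,-1,0],[0,0,0],0.5],[[-0.5,-1,0],[0,0,0],0.5],[[-0.5,-1,0],[0,0,0],0.5],[[0,0,0],[0,0,0],0.5]]'
python3 - <<'E'
from h import *
import pickle
c=cap('top','top3.png');pickle.dump(c,open('top3.pkl','wb'))
w=cap('wrist');pickle.dump(w,open('wrist5.pkl','wb'))
a=cv2.resize(c['image'][140:240,240:360],(480,400),interpolation=2);b=cv2.resize(w['image'],(320,240))
o=np.zeros((400,800,3),np.uint8);o[:,:480]=a;o[:240,480:]=b
cv2.imwrite('pics/v5.png',o[:,:,::-1])
E
```

```text
clock: 6.77
ee_pos: [0.5944, 0.0451, 0.1696]
eef_rot: [0.001, 0.795, 0.607, 0.001]
ft_force: [0.3, 0.1, 0.0]
grip_width: 0.0426
grasp_force: 0.0
clock: 8.1
ee_pos: [0.4629, -0.2601, 0.1787]
eef_rot: [0.002, 0.796, 0.605, -0.0]
ft_force: [0.1, 0.4, 0.5]
grip_width: 0.0426
grasp_force: 0.0
```

View pics/v5.png

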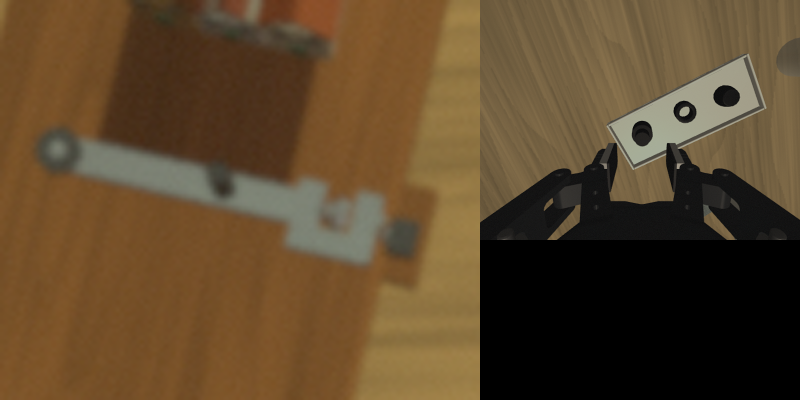

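The bar stays shut, with the stud at (338,213) in the slot and the fork end beside the catch. I'll refine the stud and cap positions.

```bash
python3 - <<'E'
from h import *
import pickle
c=pickle.load(open('top3.pkl','rb'))
print('stud',ray(c,240+337/4,140+213/4,.036),'hinge',ray(c,240+57/4,140+149/4,.029))
for n,r in(('wrist5',None),('wrist1',None)):
    w=pickle.load(open(n+'.pkl','rb'));g=cv2.cvtColor(w['image'],cv2.COLOR_RGB2GRAY)
    p=proj(w,(.453,-.294,.027))
    x0,y0=(p-28).astype(int);m=(g[y0:y0+56,x0:x0+56]<75).astype('uint8')
    k,l,s,ce=cv2.connectedComponentsWithStats(m);i=1+np.argmax(s[1:,4])
    u=ce[i]+[x0,y0];print(n,p,s[i],u,ray(w,*u,.027))
c=pickle.load(open('top1.pkl','rb'));g=cv2.cvtColor(c['image'],cv2.COLOR_RGB2GRAY);m=(g[222:252,408:438]<100).astype('uint8');M=cv2.moments(m,True);print('top',ray(c,408+M['m10']/M['m00'],222+M['m01']/M['m00'],.027))
E
```

```text
stud [ 0.57011948 -0.02636232  0.036     ] hinge [0.6182823 0.1691026 0.029    ]
wrist5 [322.52702238 269.52824104] [  10    1   41   50 1635] [323.94801223 266.1969419 ] [ 0.45499259 -0.29138936  0.027     ]
wrist1 [320.92950533 201.15350769] [  12    7   36   38 1084] [321.92250923 198.77214022] [ 0.45504199 -0.2924547   0.027     ]
top [ 0.45245219 -0.29614327  0.027     ]
```

```bash

python3 -m handwheel '[[[-0.45,-0.85,0],[0,0,0],0.5],[[0,-0.82,-0.4],[0,0,0],0.5],[[0,0,-1],[0,0,0],0.5],[[0,0,-1],[0,0,0],0.5],[[0,0,-1],[0,0,0],0.5],[[0,0,-1],[0,0,0],0.5],[[0,0,-0.9],[0,0,0],0.5],[[0,0,0],[0,0,0],0.5]]'
python3 - <<'E'
from h import *
w=cap('wrist','wrist6.png')
for z in(.05,.03):print(proj(w,(.454,-.2935,z)))
E
```

```text
clock: 8.87
ee_pos: [0.4528, -0.2877, 0.0679]
eef_rot: [-0.003, 0.795, 0.606, -0.001]
ft_force: [-1.2, -0.2, -0.1]
grip_width: 0.0425
grasp_force: 0.0
[329.93876166 307.18375132]
[329.41283374 289.95174505]
```

View pics/wrist6.png

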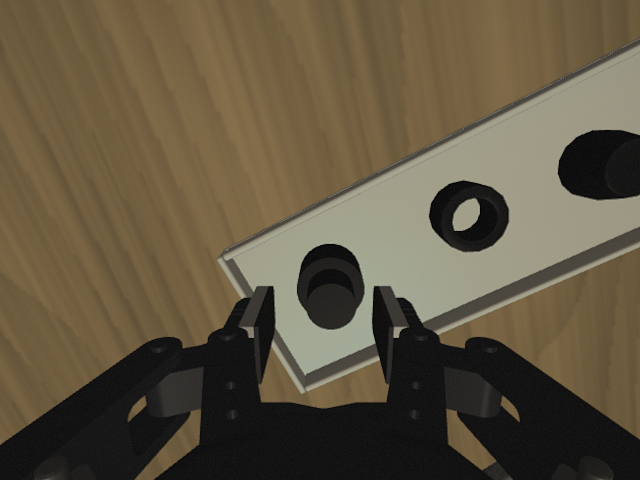

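The stepped cap is at (331,305), just as predicted, and between the pads. Now I'll lower and grip.

```bash

python3 -m handwheel '[[[0.05,-0.28,0],[0,0,0],0.5],[[0,0,-0.7],[0,0,0],0.5],[[0,0,-0.6],[0,0,0],0.5],[[0,0,0],[0,0,0],0.5]]' 70
python3 -m handwheel '[[[0,0,0],[0,0,0],0.1],[[0,0,0],[0,0,0],0.1],[[0,0,0],[0,0,0],0.1],[[0,0,0],[0,0,0],0.1],[[0,0,0],[0,0,0],0.1],[[0,0,0],[0,0,0],0.1]]' 70
```

```text
clock: 9.25
ee_pos: [0.4552, -0.2951, 0.0451]
eef_rot: [0.0, 0.795, 0.606, -0.0]
ft_force: [-0.1, 1.1, -0.1]
grip_width: 0.0423
grasp_force: 0.0
clock: 9.75
ee_pos: [0.4556, -0.2954, 0.0466]
eef_rot: [0.001, 0.795, 0.606, 0.0]
ft_force: [-0.5, 0.4, 6.5]
grip_width: 0.0205
grasp_force: 68.6
```

```bash

python3 - <<'E'
from h import *
w=cap('wrist');s=cap('side')
a=cv2.resize(w['image'][200:420,180:480],(600,440),interpolation=2)
cv2.imwrite('pics/v7.png',np.clip(a[:,:,::-1]*2.0,0,255))
E
```

```text
[ WARN:0@1.687] global loadsave.cpp:1063 imwrite_ Unsupported depth image for selected encoder is fallbacked to CV_8U.
```

View pics/v7.png

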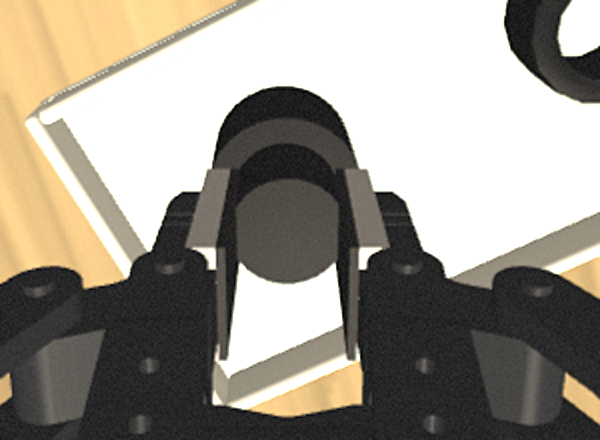

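The knob is held between the pads, with the skirt below the tips. Next is to lift and carry it over to the stud.

```bash

python3 -m handwheel '[[[0,0,0.5],[0,0,0],0.1],[[0,0,0.8],[0,0,0],0.1],[[0,0,1],[0,0,0],0.1],[[0,0,1],[0,0,0],0.1],[[0,0,1],[0,0,0],0.1],[[0,0,1],[0,0,0],0.1],[[0.4,0.9,0],[0,0,0],0.1],[[0.4,0.9,0],[0,0,0],0.1]]' 80
python3 -m handwheel '[[[0.4,0.9,0],[0,0,0],0.1],[[0.4,0.9,0],[0,0,0],0.1],[[0.4,0.9,0],[0,0,0],0.1],[[0.4,0.9,0],[0,0,0],0.1],[[0.4,0.9,0],[0,0,0],0.1],[[0.4,0.9,0],[0,0,0],0.1],[[0.4,0.9,0],[0,0,0],0.1],[[0.4,0.9,0],[0,0,0],0.1]]' >/dev/null
python3 -m handwheel '[[[0.4,0.9,0],[0,0,0],0.1],[[0.4,0.9,0],[0,0,0],0.1],[[0.4,0.9,0],[0,0,0],0.1],[[0.4,0.7,0],[0,0,0],0.1],[[0,0,0],[0,0,0],0.1],[[0,0,0],[0,0,0],0.1]]'
python3 - <<'E'
from h import *
w=cap('wrist');s=cap('side')
import pickle;pickle.dump((w,s),open('p8.pkl','wb'))
for p in((.572,-.026,.043),(.572,-.026,.025)): print(proj(w,p),proj(s,p))
u=proj(s,(.572,-.026,.08)).astype(int);print(u)
b=cv2.resize(s['image'][u[1]-60:u[1]+60,u[0]-45:u[0]+45],(300,400),interpolation=2)
a=cv2.resize(w['image'][170:450,140:490],(500,400),interpolation=2)
cv2.imwrite('pics/v8.png',np.clip(np.hstack([a,b])[:,:,::-1]*1.5,0,255).astype('uint8'))
E
```

```text
clock: 10.52
ee_pos: [0.4721, -0.2598, 0.1539]
eef_rot: [0.002, 0.796, 0.606, 0.001]
ft_force: [-0.1, -0.3, -1.2]
grip_width: 0.0202
grasp_force: 78.3
clock: 11.68
ee_pos: [0.567, -0.0462, 0.1519]
eef_rot: [0.0, 0.795, 0.607, 0.0]
ft_force: [0.2, 0.1, -1.0]
grip_width: 0.0205
grasp_force: 78.3
[322.93027191 214.00747324] [358.60388781 238.54622612]
[322.92953012 209.10607454] [358.15898186 243.14403706]
[359 228]
```

View pics/v8.png

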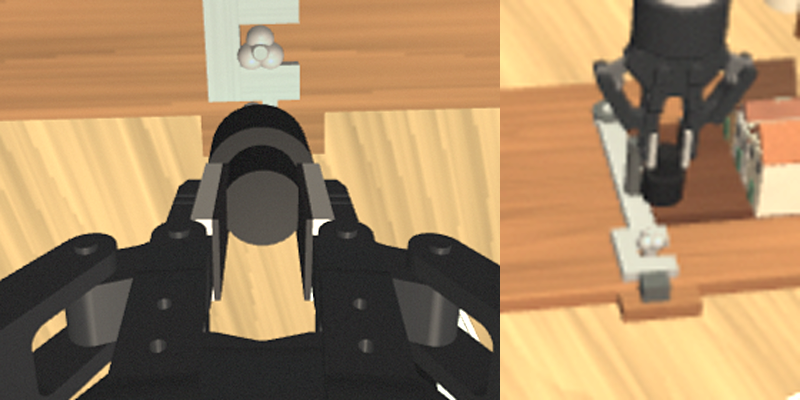

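```bash
python3 - <<'E'
from h import *
import pickle
w,s=pickle.load(open('p8.pkl','rb'))
print('stud',ray(w,322,205,.041)); print('knob',ray(w,324.1,315.6,.1553),ray(w,140+263*.7,170+145*.7,.1553-.02), arm.read_state()['ee_pos'])
u=np.array([359-45+652*90/400*0.75*0+ (652-500)*90/300, 228-60+238*120/400]);print(u,'side stud',ray(s,*u,.037),proj(s,(.572,-.026,.037)))
E
```

```text
stud [ 0.57295264 -0.0200227   0.041     ]
knob [ 0.56743502 -0.04456621  0.1553    ] [ 0.57054132 -0.03336963  0.1353    ] [ 0.56641875 -0.04713897  0.15159941]
[359.6 239.4] side stud [ 0.57647728 -0.02440173  0.037     ] [358.45482237 240.08671957]
```

```bash

python3 -m handwheel '[[[0.3,1,0],[0,0,0],0.1],[[0,0.04,0],[0,0,0],0.1],[[0,0,-1],[0,0,0],0.1],[[0,0,-1],[0,0,0],0.1],[[0,0,-0.8],[0,0,0],0.1],[[0,0,0],[0,0,0],0.1],[[0,0,0],[0,0,0],0.1]]' 90
```

```text
clock: 12.37
ee_pos: [0.5717, -0.0266, 0.0948]
eef_rot: [-0.001, 0.795, 0.606, -0.001]
ft_force: [0.2, -1.6, -0.6]
grip_width: 0.0199
grasp_force: 89.4
```

```bash

f(){ grep -E 'clock|ee_pos|ft_f|width' | tr '\n' ' '; echo; }
python3 -m handwheel '[[[0,0,-0.2],[0,0,0],0.1],[[0,0,-0.1],[0,0,0],0.1],[[0,0,0],[0,0,0],0.1]]'|f
python3 -m handwheel '[[[0,0,-0.15],[0,0,0],0.1],[[0,0,0],[0,0,0],0.1]]'|f
python3 -m handwheel '[[[0,0,-0.15],[0,0,0],0.1],[[0,0,0],[0,0,0],0.1]]'|f
```

```text
clock: 12.62 ee_pos: [0.5732, -0.0262, 0.0898] ft_force: [0.3, -0.3, 0.7] grip_width: 0.02 
clock: 12.78 ee_pos: [0.5729, -0.0259, 0.0864] ft_force: [-0.5, 1.1, -0.6] grip_width: 0.0196 
clock: 12.95 ee_pos: [0.573, -0.0257, 0.0832] ft_force: [0.3, 0.9, 0.7] grip_width: 0.0198
```

```bash

f(){ grep -E 'clock|ee_pos|ft_f|width' | tr '\n' ' '; echo; }
python3 -m handwheel '[[[0,0,-0.1],[0,0,0],0.1],[[0,0,0],[0,0,0],0.1]]'|f
python3 -m handwheel '[[[0,0,-0.1],[0,0,0],0.1],[[0,0,0],[0,0,0],0.1]]'|f
python3 -m handwheel '[[[0,0,-0.1],[0,0,0],0.1],[[0,0,0],[0,0,0],0.1]]'|f
python3 -m handwheel '[[[0,0,-0.1],[0,0,0],0.1],[[0,0,0],[0,0,0],0.1]]'|f
```

```text
clock: 13.12 ee_pos: [0.5733, -0.0254, 0.0815] ft_force: [1.0, 3.4, 3.1] grip_width: 0.0199 
clock: 13.28 ee_pos: [0.5736, -0.0255, 0.0802] ft_force: [-0.0, 2.8, 9.3] grip_width: 0.0198 
clock: 13.45 ee_pos: [0.5734, -0.0253, 0.078] ft_force: [0.3, 3.0, 5.3] grip_width: 0.0201 
clock: 13.62 ee_pos: [0.573, -0.0252, 0.0751] ft_force: [2.3, 4.9, -1.2] grip_width: 0.0201
```

The lip met the balls at the expected height, the push peaked at about 9 N and then dropped. I'll follow it down to the fork, easing slightly toward +y.

```bash

f(){ grep -E 'clock|ee_pos|ft_f|width' | tr '\n' ' '; echo; }
python3 -m handwheel '[[[0.03,0.05,-0.1],[0,0,0],0.1],[[0,0,0],[0,0,0],0.1]]'|f
python3 -m handwheel '[[[0,0.03,-0.1],[0,0,0],0.1],[[0,0,0],[0,0,0],0.1]]'|f
python3 -m handwheel '[[[0,0,-0.1],[0,0,0],0.1],[[0,0,0],[0,0,0],0.1]]'|f
python3 -m handwheel '[[[0,0,-0.1],[0,0,0],0.1],[[0,0,0],[0,0,0],0.1]]'|f
```

```text
clock: 13.78 ee_pos: [0.5728, -0.0245, 0.0722] ft_force: [2.2, 3.3, -9.4] grip_width: 0.02 
clock: 13.95 ee_pos: [0.5728, -0.0238, 0.0701] ft_force: [2.0, 3.7, -10.2] grip_width: 0.0203 
clock: 14.12 ee_pos: [0.573, -0.0244, 0.0689] ft_force: [0.2, 3.4, -4.3] grip_width: 0.0202 
clock: 14.28 ee_pos: [0.5736, -0.0243, 0.0678] ft_force: [-0.8, 2.1, 1.4] grip_width: 0.0199
```

```bash

f(){ grep -E 'clock|ee_pos|ft_f|width' | tr '\n' ' '; echo; }
python3 -m handwheel '[[[0,0,-0.1],[0,0,0],0.1],[[0,0,0],[0,0,0],0.1]]'|f
python3 -m handwheel '[[[0,0,-0.1],[0,0,0],0.1],[[0,0,0],[0,0,0],0.1]]'|f
python3 -m handwheel '[[[0,0,0],[0,0,0],0.1],[[0,0,0],[0,0,0],0.1]]'|f
```

```text
clock: 14.45 ee_pos: [0.574, -0.0241, 0.0674] ft_force: [-4.8, 4.8, 16.1] grip_width: 0.02 
clock: 14.62 ee_pos: [0.5741, -0.024, 0.0672] ft_force: [-8.8, 4.3, 34.5] grip_width: 0.0199 
clock: 14.78 ee_pos: [0.5741, -0.024, 0.0672] ft_force: [-8.8, 5.4, 32.6] grip_width: 0.0198
```

The cap is seated with a hard stop at z = 0.0674. I'll ease the push to a little over 10 N.

```bash

python3 -m handwheel '[[[-0.02,0,0.05],[0,0,0],0.1],[[-0.02,0.03,0.05],[0,0,0],0.1],[[0,0,0],[0,0,0],0.1],[[0,0,0],[0,0,0],0.1],[[0,0,0],[0,0,0],0.1]]'
python3 - <<'E'
from h import *
import pickle
c=cap('top');o=pickle.load(open('top3.pkl','rb'));s=cap('side')
# bar shut check: compare visible image patches around fork/hinge, tray, with previous
d=np.abs(c['image'].astype(int)-o['image']).mean(2)
for n,p in(('hinge',(.6183,.1685,.029)),('catch',(.5604,-.0734,.033)),('spacer',(.532,-.281,.026)),('foot',(.603,-.272,.03))):
    u,v=proj(c,p).astype(int);print(n,u,v,d[v-6:v+7,u-6:u+7].mean())
w=cap('wrist');h=proj(w,(.6183,.1685,.029));print(h)
print(arm.read_state()['ft_force'],arm.read_state()['moment'],arm.read_state()['eef_rot'])
E
```

```text
clock: 15.2
ee_pos: [0.5739, -0.0239, 0.0674]
eef_rot: [0.001, 0.795, 0.606, 0.001]
ft_force: [-3.5, 3.7, 13.9]
grip_width: 0.0198
grasp_force: 91.2
hinge 254 177 1.378698224852071
catch 341 196 16.94674556213018
spacer 416 206 51.078895463510854
foot 413 180 3.986193293885602
[ 302.18475016 -213.62892313]
[-2.40062903  2.42350052 14.05516234] [ 0.51724475  0.36663411 -0.01488566] [0.00116207 0.79519374 0.60635354 0.00097301]
```

```bash

python3 - <<'E'
from h import *
import pickle
c=cap('top');o=pickle.load(open('top1.pkl','rb'))
d=np.abs(c['image'].astype(int)-o['image']).mean(2)
for n,p in(('spacer',(.532,-.281,.026)),('foot',(.603,-.272,.03))):
    u,v=proj(c,p).astype(int);print(n,d[v-8:v+9,u-8:u+9].mean())
# bar-edge line near hinge in top3 vs now: steel pixels at mid bar
o3=pickle.load(open('top3.pkl','rb'))
h=np.array([.6183,.1685,.025]);st=np.array([.572,-.0255,.025])
for t in(.2,.3,.4,.5,.75,.88):
    u,v=proj(c,h+t*(st-h)).astype(int);print(t,[int(np.argmax(i['image'][v-9:v+10,u].min(1))) for i in(o3,c)],o3['image'][v,u],c['image'][v,u])
E
```

```text
spacer 8.07266435986159
foot 6.997693194925029
0.2 [11, 9] [124 129 114] [125 131 117]
0.3 [9, 6] [126 130 117] [55 70 60]
0.4 [11, 0] [124 129 115] [52 69 61]
0.5 [10, 15] [123 129 115] [43 54 46]
0.75 [9, 10] [126 132 118] [124 132 118]
0.88 [10, 16] [126 131 116] [61 61 48]
```

```bash
python3 -c "
from cell import arm
print(arm.read_state()['ft_force'],arm.finish_job())"
```

```text
the job is handed in; nothing more can be done
[-2.23927038  2.43948439 14.30122513] None
```

The job is handed in: the keeper bar is shut in its catch and the cap is clicked fully down on the fork, with the gripper still pressing at about 14 N, but I viewed 12 pictures, two over the limit of 10.

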